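# Slide the cooling fan under the test head, home against its hidden stop

### The arm

A 6-joint arm with a two-finger parallel gripper is mounted at the origin on the work surface. World frame = base frame: x ahead of the robot, y to its left, z up, the work surface at z = 0. Lengths are in m, angles in rad, forces in N, time in s.
With the tool pointing down it reaches from about 0.35 to 1 m from the base axis. Payload 7.1 kg.
Tool frame: the origin (TCP) lies midway between the tips of the shut fingers; the grasp point (between the pads) lies 19 mm behind it; z points along the fingers, y is the line along which they close (so a half turn about z gives the same grasp; the last joint's range is limited). The gripper opens to 85 mm and grips with 20 to 120 N. Pads are 22 mm wide; open, the fingers measure 114 mm over their backs; the gripper's body (76 mm by 85 mm) begins 54 mm behind the grasp point. The pads swing forward as they close: fully open they stand 13 mm farther back than shut.
Start: joints at [1.152, 0.423, 1.63, -0, 1.089, -0.019], TCP at [0.243, 0.576, 0.231] pointing down, gripper open.
Joint ranges: [-3, 3], [-0.9, 2.11], [0.09, 2.58], [-1.31, 4.45], [0.11, 2.69], [-2.54, 2.54]. Speed limits (rad/s): [2.39, 2.39, 3.01, 3.14, 3.14, 3.14].

### API

Orientations are given as a unit quaternion [x, y, z, w].
In Python, from station import arm gives the robot as it stands.
- The arm moves only by the tool move_arm, never from a script. Its argument "targets" is a list of rows, each a list of 6 numbers: the shift along the tool's x, y, z each as a share of 20 mm, from -1 to 1, then the turn, a rotation vector about the tool's x, y, z each as a share of 0.1 rad, from -1 to 1. In form: [[dx, dy, dz, ax, ay, az], ...]. A call has 1 to 20 rows; each row shifts and turns the commanded pose from where the row before left it, along the tool's axes as they then stand; what a row does not reach is not made up. A row lasts 1/12 s, in which the tool goes at most 41.7 mm and 7.16 degrees, less where a joint would pass 70% of its speed; a pose out of reach is approached as far as the arm can. A call with a number of a shift or a turn outside -1 to 1 is refused whole. A call with a gripper value outside its range is refused whole. "claw" is the opening, from -1 (shut) to 1 (fully open), set as the call begins (left out, the last holds). The fingers move at their own pace and stop on an object; "squeeze" is the grip in N (left out, the last holds). Time passes only in rows, so rows that do not move let the fingers close. It gives the time, the measured TCP pose, the force, the opening and the grip force at its end, in the units of the state.
- arm.state(): the state, without advancing time (a new reading comes with each control period).
- arm.camera(name): name is "scene" or "top" or "wrist"; returns a dict with "image" (400x640x3 uint8, red, green, blue), "fx", "fy", "cx", "cy" (pixels), "k1" (the pictures are not rectified: a ray, as slopes to the right and down, at radius r is drawn at 1 + k1 r^2 times it, then the intrinsics apply), "R" (3x3) and "t" (3): a world point X has camera coordinates R X + t. Camera axes: x right, y down, z forward; pixel columns grow to the right and rows downward; lengths in m; the calibration is good to about 2 mm. A picture is of the moment at which its call begins. There is no depth.
- arm.close_job(): hands the job in; it is judged then, once.
The state is a dict: "time": time; "joints": joint angles; "dq": joint speeds; "tau": joint torques, N m; "position": TCP position; "tool_rot": TCP orientation; "contact_force": force on the tool from outside, world axes, zero at the start; "torque": the same for the moment, N m; "grip_width": finger opening in m; "gripper_force": force on a finger pad.
Only numpy, scipy, OpenCV 4.12 (cv2) and the standard library are available. Lean on these libraries where they do the work, as an engineer would, in place of code of your own. Each camera call takes 0.05 s, during which the arm holds its last target. There are 200 camera calls.

### The job

Push the large square fan, flat along the bench, into the bay under the test station's head, centred between its posts and square to them, until you feel it come firmly up against the stop bar inside; press it there for a moment, then leave it there. Do not lift or tip the fan, do not ram the stop, do not bump the station with the robot, and leave the other things on the bench where they are.

Things in the scene. Friction and masses are not known exactly. Their poses are not given: they have to be found in the camera images.
- fan: The fan to be tested: the large axial fan lying flat on the bench, 92 x 92 mm and 38 mm high, aluminium frame, dark rotor under a wire guard; closed to the fingers (nothing to grip inside) and too wide for the gripper. 0.3 to 0.5 kg. Origin: centre of its underside, on the bench; x and y are parallel to its sides, z up. All four sides are alike.
- station: The fixed test station: a grey head (170 mm deep along x, 210 mm wide along y, 62 to 190 mm above the bench) on two dark 22 mm square posts centred at x = 145, y = +-92 mm; the bay below is open at the front, the bench is its floor. Origin: on the bench below the middle of the head's front edge; x points into the bay, y across, z up. The head's upright front face is at x = 0.
- slot (a point): Middle of the slot of the stop bar that hangs in the bay (steel, 110 mm wide, square across, 8 to 48 mm above the bench). The bar is clamped somewhere along it: its face, which the fan is to touch, is anywhere within 8 mm of this point along the station's x. At the stop the fan's rear side is 4 mm before to 12 mm behind the head's front face: an upright gripper meets the head first.
- small_fan: bystander: a small fan of the same make, 60 x 60 x 25 mm, lying flat; origin: centre of its underside
- tape_roll: bystander: a pale tape roll lying flat, 84 mm across, 24 mm high; origin: centre of its underside
- screwdriver: bystander: a screwdriver, about 200 mm long, lying along its x axis; origin under its middle
- bottle: bystander: a white plastic bottle, 60 mm across, 150 mm high; origin: centre of its underside
- screw_cup: bystander: a steel bowl, 70 mm across, 45 mm high; origin: centre of its underside
- heat_gun: bystander: a yellow heat gun standing on its tail, 220 mm high, barrel 76 mm across, handle towards its +y; origin: centre of the barrel's underside
Things that resemble listed ones, but are neither listed nor needed, are in the scene too. Leave any blue look-alike of the fan alone.

How it is judged:
On the way:
1. the fan, square and centred in the bay, is pressed against the stop bar (over 1.5 N for 0.2 s) (x of fan in the frame of station between 0.036 and 0.062 m and y of fan in the frame of station between -0.012 and 0.012 m and (angle between the x axis of fan and the x axis of station, either way round below 0.1 rad or angle between the x axis of fan and the y axis of station, either way round below 0.1 rad) and contact force between fan and station above 1.5 N), for 0.2 s.
At the end, for the whole second after the job is handed in: The fan lies flat and still on the bench in the bay where it met the stop: its centre 36 to 62 mm behind the head's front face, within 12 mm of the bay's centre line, its sides within 0.1 rad of square (x of fan in the frame of station between 0.036 and 0.062 m and y of fan in the frame of station between -0.012 and 0.012 m and (angle between the x axis of fan and the x axis of station, either way round below 0.1 rad or angle between the x axis of fan and the y axis of station, either way round below 0.1 rad) and height (world z) of fan below 0.004 m and angle between fan's own z axis and vertical below 0.05 rad and linear speed of fan below 0.01 m/s and angular speed of fan below 0.05 rad/s); the robot touches nothing.
It fails at once if the fan was lifted (15 mm) or tipped (0.2 rad) (height (world z) of fan above 0.015 m or angle between fan's own z axis and vertical above 0.2 rad).
It fails at once if the fan was rammed into the station (over 40 N) (contact force between fan and station above 40 N).
It fails at once if the robot bumped the station (over 8 N) (contact force between any of the arm, the fingers and station above 8 N).
It fails at once if another thing on the bench was moved by more than 20 mm (distance of any of small_fan, tape_roll, screwdriver, bottle, screw_cup, heat_gun from where it was at the start of the episode above 0.02 m).
It also fails if it takes over 48 s, if anything falls off the work surface, if the arm or the gripper's body presses on something with over 40 N, if the wrist force passes 120 N, or if a joint passes its speed limit or range.

## Working session

There is one attempt and no reset: what is moved stays moved. The work goes in short steps, Python scripts to look and compute and a tool call to move; the robot and the scene stay as the last step left them, time stands still between calls to the robot, and variables do not carry over. Pictures are saved under pics/ and viewed, at most 10 in all, crops included, and the job is handed in when it is done.

Besides the shell and the picture viewer there is one more tool, called by a JSON object that holds its "name" and its "arguments". move_arm: Moves the arm, as the interface text tells. Shift numbers are shares of 20 mm and turn numbers shares of 0.1 rad, none past 1 either way. Its arguments: {"type":"object","properties":{"targets":{"type":"array","items":{"type":"array","items":{"type":"number","minimum":-1,"maximum":1}}},"claw":{"type":"number"},"squeeze":{"type":"number"}},"required":["targets"]}

```bash
mkdir -p pics
cat > h.py <<'E'
import numpy as np, cv2
from station import arm
def save(c,name): cv2.imwrite('pics/'+name,cv2.cvtColor(c['image'],cv2.COLOR_RGB2BGR))
def K(c): return np.array([[c['fx'],0,c['cx']],[0,c['fy'],c['cy']],[0,0,1.]]),np.array([c['k1'],0,0,0.])
def ray(c,uv,z):
    k,d=K(c); p=cv2.undistortPoints(np.array(uv,float).reshape(-1,1,2),k,d).reshape(-1,2)
    R=np.array(c['R']);t=np.array(c['t']); o=-R.T@t
    v=np.c_[p,np.ones(len(p))]@R
    return o+v*((z-o[2])/v[:,2])[:,None]
def proj(c,X):
    k,d=K(c); return cv2.projectPoints(np.array(X,float).reshape(-1,1,3),cv2.Rodrigues(np.array(c['R']))[0],np.array(c['t'],float),k,d)[0].reshape(-1,2)
E
python3 - <<'E'
from h import *
import pickle
for n in ['scene','top','wrist']:
    c=arm.camera(n); save(c,n+'0.png'); pickle.dump(c,open(n+'0.pkl','wb'))
    print(n,-np.array(c['R']).T@np.array(c['t']),np.array(c['R'])[2],c['fx'],c['k1'])
print(arm.state())
E
```

```text
scene [ 1.36404764 -0.69923569  0.84622997] [-0.60318921  0.52047434 -0.60437508] 429.6240268580575 -0.10201860988585684
top [ 0.39831738 -0.03649433  1.08180157] [ 0.18769854  0.01940244 -0.98203503] 366.21116883227165 -0.08177632767044395
wrist [0.17796162 0.60368786 0.37298932] [ 0.25591326 -0.11094641 -0.96031208] 279.1296754032219 -0.014579229008982711
{'time': 0.15, 'joints': array([ 1.15200112e+00,  4.23699705e-01,  1.63048792e+00,  1.66493618e-05,
        1.08861347e+00, -1.89877151e-02]), 'dq': array([-0.00144019, -0.00058381, -0.00273237,  0.00084263, -0.00259803,
        0.00020139]), 'tau': array([ 6.66071865e-04, -5.57770729e+01, -2.82019454e+01, -6.40601888e-05,
        4.83603726e-03,  1.35881049e-05]), 'position': array([0.24307056, 0.57534227, 0.23071321]), 'tool_rot': array([ 1.98578748e-01,  9.80084749e-01, -5.88204134e-04, -1.38402827e-04]), 'contact_force': array([ 0.03803214, -0.38349917, -0.08382007]), 'torque': array([-0.00725671,  0.02514596, -0.01123658]), 'gripper_force': 0.0, 'grip_width': 0.0853168336144721}
```

View pics/scene0.png

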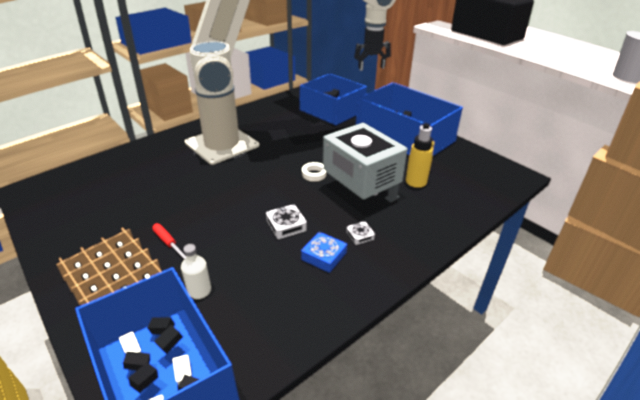

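View pics/top0.png

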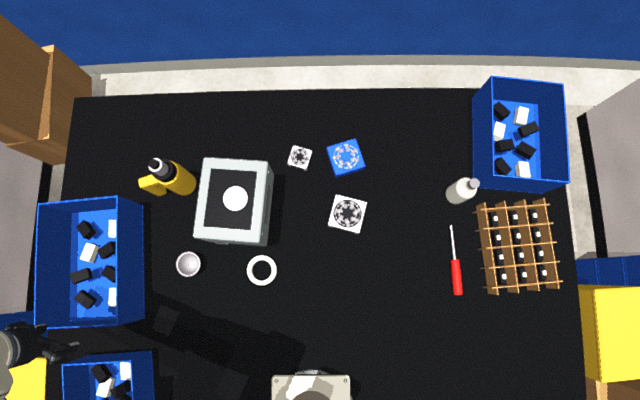

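The scene view shows the fan at (287,220), the blue look-alike at (324,251), the small fan at (361,233) and the head at (365,160), with a post under its far end at (393,195). The bay therefore opens towards −y, facing the fan.
In the top view the candidates are the white large fan (348,214), the blue look-alike (346,157) and the small fan (300,157). I choose (348,214), which is the large aluminium one.

```bash
cat > meas.py <<'E'
from h import *
def quad(m):
    cs=cv2.findContours(m,cv2.RETR_EXTERNAL,cv2.CHAIN_APPROX_NONE)[0]
    c=max(cs,key=cv2.contourArea); return c
def fan(c,box,z=0.038,thr=110):
    x0,y0,x1,y1=box
    im=c['image'][y0:y1,x0:x1].astype(int)
    m=((im.min(2)>thr)).astype(np.uint8)
    m=cv2.morphologyEx(m,cv2.MORPH_CLOSE,np.ones((3,3)))
    q=quad(m)[:,0]+[x0,y0]
    W=ray(c,q,z)[:,:2].astype(np.float32)
    return q,W,cv2.minAreaRect(W*1000)
E
python3 - <<'E'
from meas import *
import pickle
t=pickle.load(open('top0.pkl','rb')); s=pickle.load(open('scene0.pkl','rb'))
q,W,r=fan(t,(322,186,375,240)); print('fan top',r,q.min(0),q.max(0))
q,W,r=fan(s,(260,198,312,242)); print('fan scene',r,q.min(0),q.max(0))
q,W,r=fan(t,(190,150,280,250),0.19,140); print('head',r,q.min(0),q.max(0))
a=cv2.resize(t['image'][145:255,185:385],None,fx=4,fy=4,interpolation=cv2.INTER_CUBIC)
b=cv2.resize(s['image'][115:245,255:455],None,fx=4,fy=4,interpolation=cv2.INTER_CUBIC)
cv2.imwrite('pics/a.png',a[:,:,::-1]);cv2.imwrite('pics/b.png',b[:,:,::-1])
E
```

```text
fan top ((560.0462646484375, -110.09431457519531), (95.82970428466797, 96.83495330810547), 74.67521667480469) [328 194] [366 233]
fan scene ((573.3065185546875, -117.02623748779297), (105.51519775390625, 135.54806518554688), 73.078125) [266 204] [306 238]
head ((577.797119140625, 190.13592529296875), (172.47840881347656, 209.20977783203125), 84.72209167480469) [193 158] [268 242]
```

View pics/a.png

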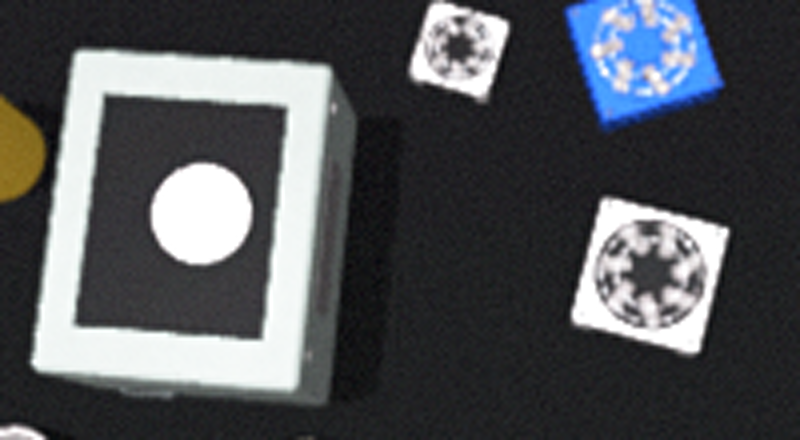

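View pics/b.png

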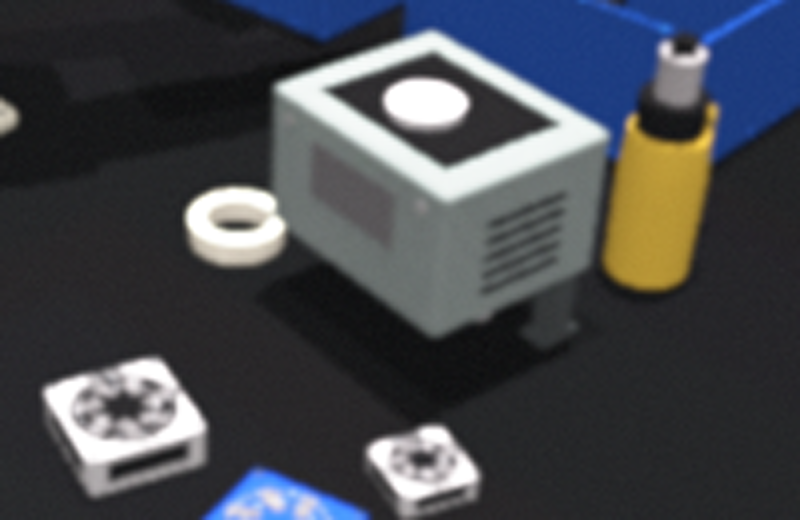

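The close crop confirms the choice: an aluminium frame with a dark rotor, about 96 mm by mask against a nominal 92. The head measures 172×209 mm against a nominal 170×210. I'll check bystander clearances once and then move.

Run:
```python
from h import *
import pickle
t=pickle.load(open('top0.pkl','rb')); s=pickle.load(open('scene0.pkl','rb'))
p=lambda *a: print(np.round(ray(*a)[:,:2],3).tolist())
p(t,[(455,203),(473,184)],0.0); p(t,[(473,184)],.15); p(s,[(200,293)],0) # bottle
p(t,[(262,270)],.024); p(t,[(300,157)],.025); p(t,[(346,157)],.038);p(t,[(451,226),(458,294)],.01); p(t,[(188,264)],.045)
p(t,[(154,166)],.22)
# head front edge & fan edge angle: line fits, top-face corners by crop a
h=ray(t,[(185+75/4,145+50/4),(185+332/4,145+65/4),(185+297/4,145+390/4),(185+35/4,145+370/4)],.19)[:,:2]
f=ray(t,[(185+605/4,145+197/4),(185+729/4,145+229/4),(185+697/4,145+355/4),(185+573/4,145+323/4)],.038)[:,:2]
for q in (h,f):
    d=np.roll(q,-1,0)-q; print(q.mean(0),np.linalg.norm(d,axis=1),np.degrees(np.arctan2(d[:,1],d[:,0])))
```

```text
[[0.593, -0.44], [0.652, -0.501]]
[[0.616, -0.436]]
[[0.626, -0.441]]
[[0.401, 0.135]]
[[0.736, 0.026]]
[[0.729, -0.112]]
[[0.523, -0.419], [0.326, -0.426]]
[[0.418, 0.345]]
[[0.657, 0.382]]
[0.5767796  0.18973121] [0.16756465 0.20676337 0.16436242 0.20648293] [-94.54577397 174.89840602  85.35864887  -4.21370542]
[ 0.55867889 -0.11220562] [0.0926831  0.09469296 0.09124523 0.09512501] [-105.53321241  164.07158863   74.73746675  -15.05993327]
```

Findings:
- **Station:** origin about (0.570, 0.105), x axis at about 85°.
- **Fan:** station x −216 mm, y −8 mm, turned −10.5° from square.
- **Bottle:** at (0.61, −0.44), so the push starts with the tool upright and tilts later.

First I raise the tool and turn it to align with the station.

{"name": "move_arm", "arguments": {"targets": [[0,0,-1,0,0,0],[0,0,-1,0,0,0],[0,0,0,0,0,1],[0,0,0,0,0,1],[0,0,0,0,0,1],[0,0,0,0,0,1],[0,0,0,0,0,1],[0,0,0,0,0,1],[0,0,0,0,0,1],[0,0,0,0,0,1],[0,0,0,0,0,1],[0,0,0,0,0,1],[0,0,0,0,0,1],[0,0,0,0,0,1],[0,0,0,0,0,0.56]], "claw": 0.3}}

```text
time: 1.4
position: [0.2432, 0.5755, 0.271]
tool_rot: [0.738, 0.675, -0.0, 0.0]
contact_force: [0.2, 0.2, -0.5]
grip_width: 0.0558
gripper_force: 0.0
```

{"name": "move_arm", "arguments": {"targets": [[-1,0.5,0,0,0,0],[-1,0.5,0,0,0,0],[-1,0.5,0,0,0,0],[-1,0.5,0,0,0,0],[-1,0.5,0,0,0,0],[-1,0.5,0,0,0,0],[-1,0.5,0,0,0,0],[-1,0.5,0,0,0,0],[-1,0.5,0,0,0,0],[-1,0.5,0,0,0,0],[-1,0.5,0,0,0,0],[-1,0.5,0,0,0,0],[-1,0.5,0,0,0,0],[-1,0.5,0,0,0,0],[-1,0.5,0,0,0,0],[-1,0.5,0,0,0,0],[-1,0.5,0,0,0,0],[-1,0.5,0,0,0,0],[-1,0.5,0,0,0,0],[-1,0.5,0,0,0,0]]}}

```text
time: 3.07
position: [0.4086, 0.1591, 0.2713]
tool_rot: [0.737, 0.676, -0.0, -0.0]
contact_force: [0.1, -0.2, -0.0]
grip_width: 0.0552
gripper_force: 0.0
```

{"name": "move_arm", "arguments": {"targets": [[-1,0.5,0,0,0,0],[-1,0.5,0,0,0,0],[-1,0.5,0,0,0,0],[-1,0.5,0,0,0,0],[-1,0.5,0,0,0,0],[-1,0.5,0,0,0,0],[-1,0.5,0,0,0,0],[-1,0.5,0,0,0,0],[-1,0.5,0,0,0,0],[-1,0.5,0,0,0,0],[-1,0.5,0,0,0,0],[-1,0.5,0,0,0,0],[-1,0.5,0,0,0,0],[-1,0.5,0,0,0,0],[-1,0.5,0,0,0,0],[-1,0.5,0,0,0,0],[-1,0.5,0,0,0,0],[-0.3,0.2,0,0,0,0]]}}

```text
time: 4.57
position: [0.5533, -0.2018, 0.2711]
tool_rot: [0.737, 0.676, -0.0, 0.0]
contact_force: [-0.2, -0.3, -0.7]
grip_width: 0.0555
gripper_force: 0.0
```

{"name": "move_arm", "arguments": {"targets": [[0,0,1,0,0,0],[0,0,1,0,0,0],[0,0,1,0,0,0],[0,0,1,0,0,0],[0,0,1,0,0,0],[0,0,1,0,0,0],[0,0,1,0,0,0],[0,0,1,0,0,0],[0,0,1,0,0,0],[0,0,1,0,0,0],[0,0,1,0,0,0],[0,0,1,0,0,0],[0,0,0.8,0,0,0],[0,0,0,0,0,0]]}}

```text
time: 5.73
position: [0.5502, -0.198, 0.0123]
tool_rot: [0.736, 0.676, -0.001, -0.003]
contact_force: [-0.6, 0.8, 0.3]
grip_width: 0.0555
gripper_force: 0.0
```

{"name": "move_arm", "arguments": {"targets": [[0.3,0,0,0,0,0],[0.3,0,0,0,0,0],[0.3,0,0,0,0,0],[0.3,0,0,0,0,0],[0.3,0,0,0,0,0],[0.3,0,0,0,0,0],[0.3,0,0,0,0,0],[0.3,0,0,0,0,0],[0.3,0,0,0,0,0],[0.3,0,0,0,0,0],[0.3,0,0,0,0,0],[0.3,0,0,0,0,0],[0.3,0,0,0,0,0],[0.3,0,0,0,0,0],[0.3,0,0,0,0,0],[0.3,0,0,0,0,0],[0.3,0,0,0,0,0],[0,0,0,0,0,0]]}}

```text
time: 7.23
position: [0.561, -0.0963, 0.0151]
tool_rot: [0.736, 0.677, -0.0, -0.0]
contact_force: [-0.4, -0.0, -0.6]
grip_width: 0.0555
gripper_force: 0.0
```

```bash
cat > look.py <<'E'
import sys
from h import *
t=arm.camera('top'); s=arm.camera('scene'); n=sys.argv[1]
st=arm.state(); P=st['position']; a=np.radians(85.1)
ex=np.array([np.cos(a),np.sin(a)]); ey=np.array([-ex[1],ex[0]]); o=np.array([.5698,.1053])
print('tcp',(P[:2]-o)@ex*1e3,(P[:2]-o)@ey*1e3,P[2]*1e3)
c=proj(t,[P])[0].astype(int); x,y=max(c[0]-80,0),max(c[1]-60,0)
A=cv2.resize(t['image'][y:y+110,x:x+110],None,fx=4,fy=4,interpolation=cv2.INTER_CUBIC)
b=proj(s,[P])[0].astype(int); X,Y=max(b[0]-40,0),max(b[1]-60,0)
B=cv2.resize(s['image'][Y:Y+110,X:X+88],None,fx=4,fy=4,interpolation=cv2.INTER_CUBIC)
h=min(A.shape[0],B.shape[0])
cv2.imwrite('pics/'+n+'.png',np.hstack([A[:h],B[:h]])[:,:,::-1]); print('top crop',x,y,'scene crop',X,Y,'split',A.shape[1])
import pickle; pickle.dump((t,s),open(n+'.pkl','wb'))
E
python3 look.py l1
```

```text
tcp -202.33546680909058 -8.376383039771001 15.0450722268703
top crop 262 154 scene crop 249 160 split 440
```

View pics/l1.png

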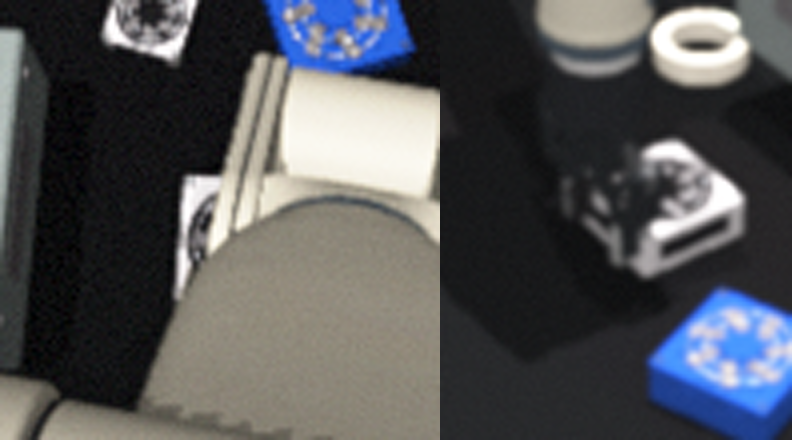

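The fan now sits nearly square. In the top crop its front edge runs from (183,175) to (177,300), parallel to the head, and both fingers are on its rear side. I back off and tilt the tool forward by 0.9 rad.

{"name": "move_arm", "arguments": {"targets": [[-1,0,0,0,0,0],[-1,0,0,0,0,0],[0,0,0,0,1,0],[0,0,0,0,1,0],[0,0,0,0,1,0],[0,0,0,0,1,0],[0,0,0,0,1,0],[0,0,0,0,1,0],[0,0,0,0,1,0],[0,0,0,0,1,0],[0,0,0,0,1,0],[0,0,0,0,0,0],[0,0,0,0,0,0]]}}

```text
time: 8.42
position: [0.557, -0.1381, 0.0138]
tool_rot: [0.664, 0.608, 0.32, -0.294]
contact_force: [-0.3, 0.0, 0.3]
grip_width: 0.0554
gripper_force: 0.0
```

```bash
python3 look.py l2; python3 -c "
from h import *
from scipy.spatial.transform import Rotation as R
s=arm.state();print(R.from_quat(s['tool_rot']).as_matrix().round(3),s['joints'].round(2))"
```

```text
tcp -242.6414657781471 -8.759354885755075 15.40538039737501
top crop 275 155 scene crop 238 165 split 440
[[ 0.053  0.996  0.066]
 [ 0.621 -0.085  0.779]
 [ 0.782 -0.    -0.623]] [-0.62  0.93  1.63  0.78  1.27 -1.05]
```

View pics/l2.png

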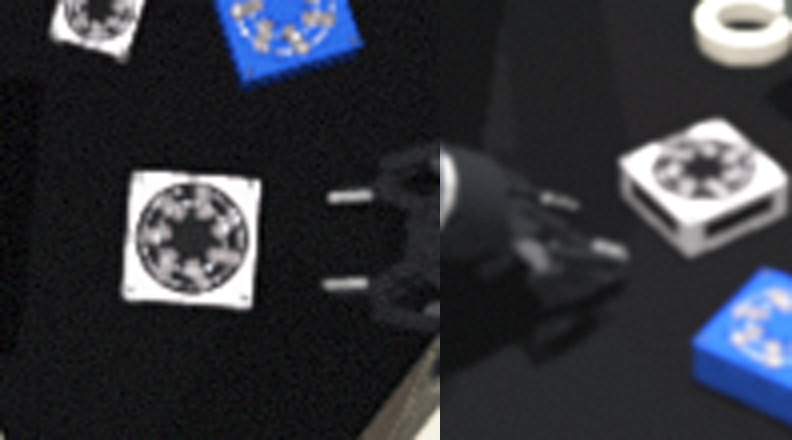

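The fan is clear of the tool and fully visible, with crop corners at (132,171), (260,179), (252,308) and (123,300). The tilted fingers are behind it, and all other things are where they were.

```bash
cat > fs.py <<'E'
import sys,pickle
from meas import *
a=np.radians(85.1)
ex=np.array([np.cos(a),np.sin(a)]); ey=np.array([-ex[1],ex[0]]); o=np.array([.5698,.1053])
def report(t,cor):
    q=ray(t,cor,.038)[:,:2]; d=np.roll(q,-1,0)-q
    print('corners: st x,y mm',(q.mean(0)-o)@ex*1e3,(q.mean(0)-o)@ey*1e3,'len',np.linalg.norm(d,axis=1).round(3),'ang mod90-85.1',((np.degrees(np.arctan2(d[:,1],d[:,0]))-85.1+45)%90-45).round(1))
if __name__=='__main__':
    t,s=pickle.load(open('l2.pkl','rb'))
    report(t,[(275+x/4,155+y/4) for x,y in [(132,171),(260,179),(252,308),(123,300)]])
    q,W,r=fan(t,(300,190,345,236)); print(r,(np.array(r[0])/1e3-o)@ex,(np.array(r[0])/1e3-o)@ey)
    # head: front bottom edge check, top face refit
    q,W,r=fan(t,(190,150,275,250),0.19,140); print(r)
E
python3 fs.py
```

```text
corners: st x,y mm -146.54772116934066 0.2797525251390526 len [0.093 0.094 0.092 0.094] ang mod90-85.1 [0.5 0.2 0.7 0.7]
((558.833740234375, -38.75349426269531), (93.90406036376953, 93.99729919433594), 85.09677124023438) -0.14446372557600498 -0.00137842491281787
((577.5494384765625, 191.74615478515625), (165.3802947998047, 205.3918914794922), 85.16990661621094)
```

The fan is at station y ≈ 0 and within 0.7° of square. I centre the tool on it, lower it 4 mm, and push on with about 6 mm forward per row.

{"name": "move_arm", "arguments": {"targets": [[-0.16,-0.4,0.12,0,0,0],[0.19,0,0.24,0,0,0],[0.19,0,0.24,0,0,0],[0.19,0,0.24,0,0,0],[0.19,0,0.24,0,0,0],[0.19,0,0.24,0,0,0],[0.19,0,0.24,0,0,0],[0.19,0,0.24,0,0,0],[0.19,0,0.24,0,0,0],[0.19,0,0.24,0,0,0],[0.19,0,0.24,0,0,0],[0.19,0,0.24,0,0,0],[0.19,0,0.24,0,0,0],[0.19,0,0.24,0,0,0],[0.19,0,0.24,0,0,0],[0.19,0,0.24,0,0,0],[0.19,0,0.24,0,0,0],[0.19,0,0.24,0,0,0],[0.19,0,0.24,0,0,0],[0.19,0,0.24,0,0,0]]}}

```text
time: 10.18
position: [0.5598, -0.0205, 0.0112]
tool_rot: [0.663, 0.609, 0.32, -0.294]
contact_force: [-1.4, -3.1, 1.3]
grip_width: 0.0555
gripper_force: 1.4
```

```bash
python3 look.py l3
python3 - <<'E'
from fs import *
t,s=pickle.load(open('l3.pkl','rb'))
c=proj(t,[[.565,.028,.038]])[0].astype(int)
q,W,r=fan(t,(c[0]-24,c[1]-24,c[0]+24,c[1]+24)); print(r,(np.array(r[0])/1e3-o)@ex,(np.array(r[0])/1e3-o)@ey)
E
```

```text
tcp -125.47323249145099 -0.19671073076295645 11.201192627118042
top crop 235 155 scene crop 268 151 split 440
((563.5897827148438, 16.354164123535156), (114.05989074707031, 94.11217498779297), 85.23088073730469) -0.08915122284379666 -0.0014099588460600159
```

View pics/l3.png

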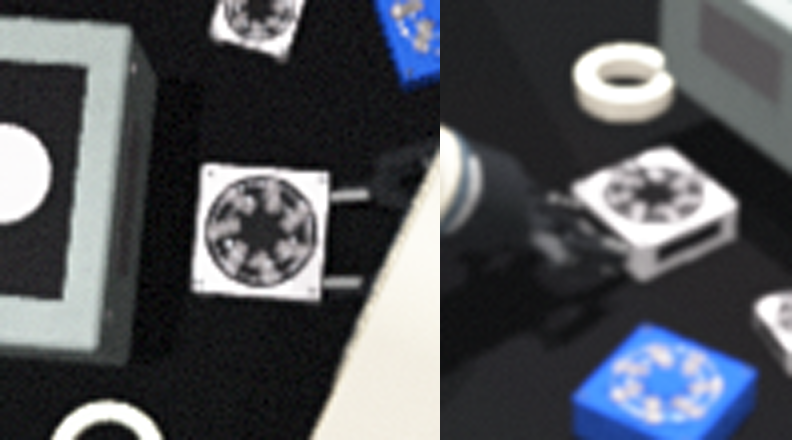

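The fan is still square and centred: top crop corners about (203,163), (328,172), (322,300) and (193,296), with both fingers flush on its rear side. I push to just short of the stop zone, then creep.

{"name": "move_arm", "arguments": {"targets": [[0.19,0,0.24,0,0,0],[0.19,0,0.24,0,0,0],[0.19,0,0.24,0,0,0],[0.19,0,0.24,0,0,0],[0.19,0,0.24,0,0,0],[0.19,0,0.24,0,0,0],[0.19,0,0.24,0,0,0],[0.19,0,0.24,0,0,0],[0.19,0,0.24,0,0,0],[0.19,0,0.24,0,0,0],[0.19,0,0.24,0,0,0],[0.19,0,0.24,0,0,0],[0.19,0,0.24,0,0,0],[0.19,0,0.24,0,0,0],[0.19,0,0.24,0,0,0],[0.19,0,0.24,0,0,0],[0.19,0,0.24,0,0,0],[0.03,0,0.04,0,0,0],[0.03,0,0.04,0,0,0]]}}

```text
time: 11.87
position: [0.5687, 0.085, 0.0111]
tool_rot: [0.663, 0.609, 0.32, -0.294]
contact_force: [-0.1, -2.8, 2.5]
grip_width: 0.0553
gripper_force: 1.6
```

```bash
python3 look.py l4; python3 -c "
from h import *;s=arm.state();print(s['joints'].round(2),s['contact_force'].round(1))"
```

```text
tcp -20.49853485760331 -0.568455117982062 11.042940710139032
top crop 200 152 scene crop 295 139 split 440
[-0.29  0.88  1.82  1.08  1.05 -1.07] [ 0.  -0.4 -0.5]
```

View pics/l4.png

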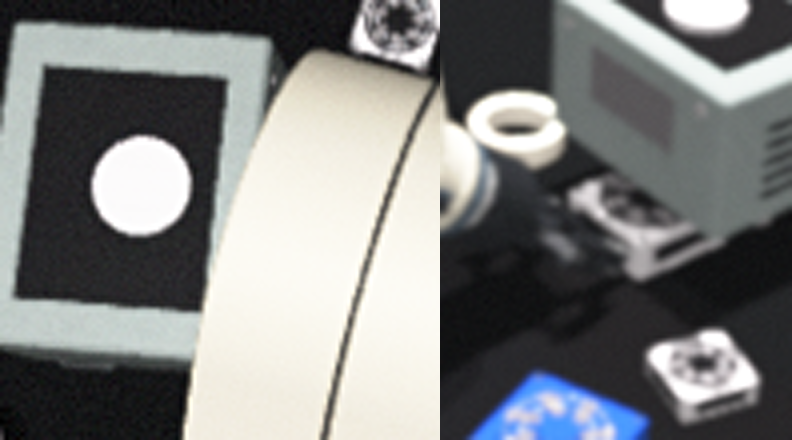

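The scene crop shows the fan sliding under the head, square and flat, with the gripper well clear of the head face. Now I creep at 1 mm per row and watch the force.

{"name": "move_arm", "arguments": {"targets": [[0.03,0,0.04,0,0,0],[0.03,0,0.04,0,0,0],[0.03,0,0.04,0,0,0],[0.03,0,0.04,0,0,0],[0.03,0,0.04,0,0,0],[0.03,0,0.04,0,0,0],[0.03,0,0.04,0,0,0],[0.03,0,0.04,0,0,0],[0.03,0,0.04,0,0,0],[0.03,0,0.04,0,0,0],[0.03,0,0.04,0,0,0],[0.03,0,0.04,0,0,0]]}}

```text
time: 12.97
position: [0.5698, 0.0966, 0.0107]
tool_rot: [0.663, 0.609, 0.32, -0.294]
contact_force: [-0.0, -3.5, 2.8]
grip_width: 0.0554
gripper_force: 1.8
```

{"name": "move_arm", "arguments": {"targets": [[0.03,0,0.04,0,0,0],[0.03,0,0.04,0,0,0],[0.03,0,0.04,0,0,0],[0.03,0,0.04,0,0,0]]}}

```text
time: 13.3
position: [0.5701, 0.1006, 0.0106]
tool_rot: [0.663, 0.609, 0.32, -0.294]
contact_force: [-1.1, -3.8, 2.1]
grip_width: 0.0558
gripper_force: 1.7
```

{"name": "move_arm", "arguments": {"targets": [[0.03,0,0.04,0,0,0],[0.03,0,0.04,0,0,0],[0.03,0,0.04,0,0,0]]}}

```text
time: 13.55
position: [0.5703, 0.1036, 0.0105]
tool_rot: [0.663, 0.609, 0.32, -0.294]
contact_force: [-0.6, -3.5, 3.1]
grip_width: 0.0557
gripper_force: 1.7
```

{"name": "move_arm", "arguments": {"targets": [[0.03,0,0.04,0,0,0],[0.03,0,0.04,0,0,0],[0.03,0,0.04,0,0,0]]}}

```text
time: 13.8
position: [0.5706, 0.1066, 0.0104]
tool_rot: [0.663, 0.609, 0.32, -0.294]
contact_force: [-0.5, -2.7, 1.8]
grip_width: 0.0555
gripper_force: 1.7
```

{"name": "move_arm", "arguments": {"targets": [[0.03,0,0.04,0,0,0],[0.03,0,0.04,0,0,0],[0.03,0,0.04,0,0,0]]}}

```text
time: 14.05
position: [0.5708, 0.1096, 0.0103]
tool_rot: [0.663, 0.609, 0.32, -0.294]
contact_force: [-0.2, -3.3, 2.8]
grip_width: 0.0553
gripper_force: 1.7
```

{"name": "move_arm", "arguments": {"targets": [[0.03,0,0.04,0,0,0],[0.03,0,0.04,0,0,0]]}}

```text
time: 14.22
position: [0.571, 0.1116, 0.0103]
tool_rot: [0.663, 0.609, 0.32, -0.294]
contact_force: [-0.1, -3.3, 1.8]
grip_width: 0.0557
gripper_force: 1.8
```

{"name": "move_arm", "arguments": {"targets": [[0.03,0,0.04,0,0,0],[0.03,0,0.04,0,0,0]]}}

```text
time: 14.38
position: [0.5712, 0.1136, 0.0102]
tool_rot: [0.663, 0.609, 0.32, -0.294]
contact_force: [-0.0, -3.2, 2.9]
grip_width: 0.0556
gripper_force: 1.7
```

{"name": "move_arm", "arguments": {"targets": [[0.03,0,0.04,0,0,0],[0.03,0,0.04,0,0,0]]}}

```text
time: 14.55
position: [0.5713, 0.1145, 0.0101]
tool_rot: [0.663, 0.609, 0.32, -0.294]
contact_force: [-5.8, -21.7, 9.6]
grip_width: 0.0554
gripper_force: 11.1
```

The force rose to about 22 N, so the fan is on the stop. I hold the press briefly without advancing.

{"name": "move_arm", "arguments": {"targets": [[0,0,0,0,0,0],[0,0,0,0,0,0],[0,0,0,0,0,0],[0,0,0,0,0,0],[0,0,0,0,0,0],[0,0,0,0,0,0]]}}

```text
time: 15.05
position: [0.5713, 0.1144, 0.0102]
tool_rot: [0.663, 0.609, 0.32, -0.294]
contact_force: [-4.1, -13.7, 6.3]
grip_width: 0.0557
gripper_force: 6.7
```

```bash
python3 look.py l5
```

```text
tcp 9.147650115866197 -0.7332774029972259 10.158862546941842
top crop 190 151 scene crop 302 137 split 440
```

View pics/l5.png

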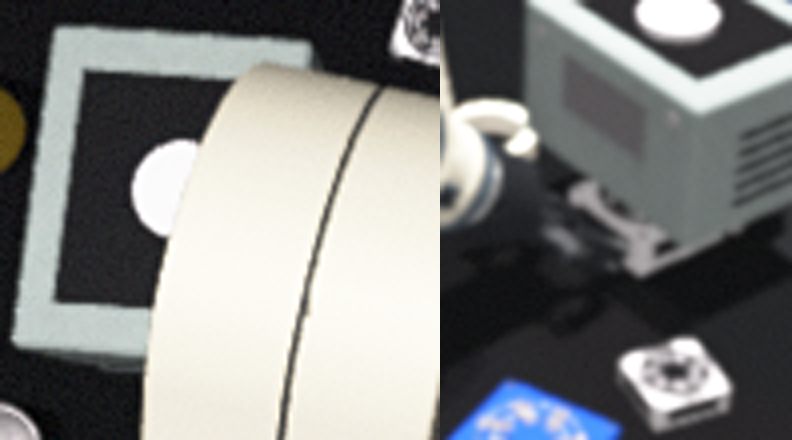

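The press held at about 14 N for over half a second. The fan is flat and square, with its rear side about 9 mm behind the head's front face. I retreat straight back.

{"name": "move_arm", "arguments": {"targets": [[-0.03,0,-0.04,0,0,0],[-0.03,0,-0.04,0,0,0],[-0.06,0,-0.08,0,0,0],[-0.19,0,-0.24,0,0,0],[-0.19,0,-0.24,0,0,0],[-0.38,0,-0.48,0,0,0],[-0.38,0,-0.48,0,0,0],[-0.38,0,-0.48,0,0,0],[-0.38,0,-0.48,0,0,0],[-0.38,0,-0.48,0,0,0],[-0.38,0,-0.48,0,0,0],[0,0,0,0,0,0],[0,0,0,0,0,0]]}}

```text
time: 16.23
position: [0.564, 0.0251, 0.0104]
tool_rot: [0.664, 0.609, 0.321, -0.294]
contact_force: [-0.7, -0.8, -0.1]
grip_width: 0.0554
gripper_force: 0.0
```

Run:
```python
from h import *
print(arm.state()['contact_force'].round(1))
s=arm.camera('scene'); t=arm.camera('top')
A=cv2.resize(s['image'][130:230,280:430],None,fx=4,fy=4,interpolation=cv2.INTER_CUBIC)
cv2.imwrite('pics/l6.png',A[:,:,::-1])
import pickle; pickle.dump((t,s),open('l6.pkl','wb'))
```

```text
[-0.7 -0.8 -0.1]
```

View pics/l6.png

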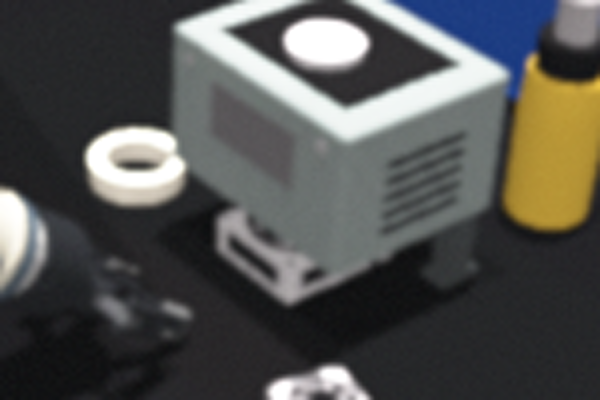

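The fan lies flat in the bay, its rear face visible from (218,235) to (290,300) in the crop, and the gripper is clear. A quick numeric check comes before handing in.

Run:
```python
from fs import *
t,s=pickle.load(open('l6.pkl','rb'))
for z,uv in ((0,[(218,250),(290,305)]),(.036,[(222,212),(286,270)])):
    w=ray(s,[(280+x/4,130+y/4) for x,y in uv],z)[:,:2]-o; print(z,(w@ex*1e3).round(1),(w@ey*1e3).round(1))
```

```text
0 [13.3 14.1] [ 44.9 -48.3]
0.036 [17.4  8.9] [ 47. -46.]
```

```bash
python3 -c "
from station import arm
print(arm.close_job())"
```

```text
the job is handed in; nothing more can be done
None
```

I pushed the fan flat into the bay and pressed it against the stop bar at about 14–22 N for over half a second. It is about 1 mm off the centre line and square to within what the pictures show. I then backed the robot clear and handed the job in at about 16 s; the hand-in gave no verdict.

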